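# Release the latched key of the bench extractor's key row

## Task

One of the four keys in the row on the bench has been left latched down, sitting a little lower and firmer than the rest. With the closed fingertips tap each key lightly in turn from left to right (as seen from the robot) to feel which it is, and lift off; then press the latched key home and let go so that it pops up and all four keys stand up. Do not push any of the other keys far down, and leave the mug, bung, wedge and punch lying around the row where they are.

Things in the scene. Friction and masses are not known exactly. Their poses are not given: they have to be found in the camera images.
- bank: fixed alloy rail, 92 (x) by 224 (y) by 10 mm, end plates 56 mm high. Four grey key housings (tops 50 mm above the bench) stand on it at y = +75, +25, -25, -75 mm in its frame. Origin: centre of its underside, on the bench; y along the row to the left, x away from the robot. A fixed round board 0.29 m high stands to its right (world x 0.57 to 0.66, y -0.15 to 0.13 m): pass in front of it or above
- key_a: one of the four identical black keys, a rounded block 34 mm (x) by 28 mm (y), pushed straight down into its grey housing. Origin: the centre of the key's top face, moving with the key: 66 mm above the bench when the key is up, about 60 mm when latched, 54 mm when pushed home. The letters say nothing of the order in the row or of which key is latched
- key_b: one of the four identical black keys, a rounded block 34 mm (x) by 28 mm (y), pushed straight down into its grey housing. Origin: the centre of the key's top face, moving with the key: 66 mm above the bench when the key is up, about 60 mm when latched, 54 mm when pushed home. The letters say nothing of the order in the row or of which key is latched
- key_c: one of the four identical black keys, a rounded block 34 mm (x) by 28 mm (y), pushed straight down into its grey housing. Origin: the centre of the key's top face, moving with the key: 66 mm above the bench when the key is up, about 60 mm when latched, 54 mm when pushed home. The letters say nothing of the order in the row or of which key is latched
- key_d: one of the four identical black keys, a rounded block 34 mm (x) by 28 mm (y), pushed straight down into its grey housing. Origin: the centre of the key's top face, moving with the key: 66 mm above the bench when the key is up, about 60 mm when latched, 54 mm when pushed home. The letters say nothing of the order in the row or of which key is latched
- key_a_travel (a joint): key_a: downward travel of this key in m: 0 = up, about 0.006 = latched down, 0.012 = pushed home (stop). Spring: about 3.2 N to start an up key moving, 5.6 N at 6 mm, 8 N at the stop. An up key pushed less than about 9 mm just springs back; one pushed home would latch. The latched key gives less than 1.5 mm under less than 5 N; pushed home (over about 10.5 mm) and let go it pops up to 0
- key_b_travel (a joint): key_b: downward travel of this key in m: 0 = up, about 0.006 = latched down, 0.012 = pushed home (stop). Spring: about 3.2 N to start an up key moving, 5.6 N at 6 mm, 8 N at the stop. An up key pushed less than about 9 mm just springs back; one pushed home would latch. The latched key gives less than 1.5 mm under less than 5 N; pushed home (over about 10.5 mm) and let go it pops up to 0
- key_c_travel (a joint): key_c: downward travel of this key in m: 0 = up, about 0.006 = latched down, 0.012 = pushed home (stop). Spring: about 3.2 N to start an up key moving, 5.6 N at 6 mm, 8 N at the stop. An up key pushed less than about 9 mm just springs back; one pushed home would latch. The latched key gives less than 1.5 mm under less than 5 N; pushed home (over about 10.5 mm) and let go it pops up to 0
- key_d_travel (a joint): key_d: downward travel of this key in m: 0 = up, about 0.006 = latched down, 0.012 = pushed home (stop). Spring: about 3.2 N to start an up key moving, 5.6 N at 6 mm, 8 N at the stop. An up key pushed less than about 9 mm just springs back; one pushed home would latch. The latched key gives less than 1.5 mm under less than 5 N; pushed home (over about 10.5 mm) and let go it pops up to 0
- mug: white enamel mug with handle, 80 mm high, 82 mm across, standing loose beyond the left end of the row; origin at the centre of its overall outline, on its underside
- bung_1: loose tapered wooden bung, 50 mm across, 36 mm high, in front of the row; origin at the centre of its underside
- wedge_1: loose oak wedge, 30 x 70 x 17 mm, long along its y, lying in front of the row; origin at the centre of its underside
- punch: loose dark steel punch, 16 mm thick and 120 mm long along its y, lying behind the row; origin at the centre of its underside

How it is judged:
On the way, in this order (a step that is already met when the one before it is completed fails the run):
1. tap the leftmost key with a fingertip while a key is still latched down (value of joint any of key_a_travel, key_b_travel, key_c_travel, key_d_travel above 0.004 m and ((contact force between the fingers and key_a above 0.5 N and y of key_a in the frame of bank between 0.05 and 0.1 m) or (contact force between the fingers and key_b above 0.5 N and y of key_b in the frame of bank between 0.05 and 0.1 m) or (contact force between the fingers and key_c above 0.5 N and y of key_c in the frame of bank between 0.05 and 0.1 m) or (contact force between the fingers and key_d above 0.5 N and y of key_d in the frame of bank between 0.05 and 0.1 m))), for 0.04 s.
2. tap the second key with a fingertip while a key is still latched down (value of joint any of key_a_travel, key_b_travel, key_c_travel, key_d_travel above 0.004 m and ((contact force between the fingers and key_a above 0.5 N and y of key_a in the frame of bank between 0 and 0.05 m) or (contact force between the fingers and key_b above 0.5 N and y of key_b in the frame of bank between 0 and 0.05 m) or (contact force between the fingers and key_c above 0.5 N and y of key_c in the frame of bank between 0 and 0.05 m) or (contact force between the fingers and key_d above 0.5 N and y of key_d in the frame of bank between 0 and 0.05 m))), for 0.04 s.
3. tap the third key with a fingertip while a key is still latched down (value of joint any of key_a_travel, key_b_travel, key_c_travel, key_d_travel above 0.004 m and ((contact force between the fingers and key_a above 0.5 N and y of key_a in the frame of bank between -0.05 and 0 m) or (contact force between the fingers and key_b above 0.5 N and y of key_b in the frame of bank between -0.05 and 0 m) or (contact force between the fingers and key_c above 0.5 N and y of key_c in the frame of bank between -0.05 and 0 m) or (contact force between the fingers and key_d above 0.5 N and y of key_d in the frame of bank between -0.05 and 0 m))), for 0.04 s.
4. tap the rightmost key with a fingertip while a key is still latched down (value of joint any of key_a_travel, key_b_travel, key_c_travel, key_d_travel above 0.004 m and ((contact force between the fingers and key_a above 0.5 N and y of key_a in the frame of bank between -0.1 and -0.05 m) or (contact force between the fingers and key_b above 0.5 N and y of key_b in the frame of bank between -0.1 and -0.05 m) or (contact force between the fingers and key_c above 0.5 N and y of key_c in the frame of bank between -0.1 and -0.05 m) or (contact force between the fingers and key_d above 0.5 N and y of key_d in the frame of bank between -0.1 and -0.05 m))), for 0.04 s.
5. fingers off the keys after the four taps, the latched key still down (value of joint any of key_a_travel, key_b_travel, key_c_travel, key_d_travel above 0.004 m and contact force between the fingers and key_a below 0.1 N and contact force between the fingers and key_b below 0.1 N and contact force between the fingers and key_c below 0.1 N and contact force between the fingers and key_d below 0.1 N), for 0.04 s.
At the end, for the whole second after the job is handed in: all four keys stand up (each less than 2 mm down) (value of joint each of key_a_travel, key_b_travel, key_c_travel, key_d_travel below 0.002 m); the robot touches nothing.
It fails at once if a key that was up is pushed more than 8 mm down ((value of joint key_a_travel above 0.008 m and distance of key_a from where it was at the start of the episode above 0.0075 m) or (value of joint key_b_travel above 0.008 m and distance of key_b from where it was at the start of the episode above 0.0075 m) or (value of joint key_c_travel above 0.008 m and distance of key_c from where it was at the start of the episode above 0.0075 m) or (value of joint key_d_travel above 0.008 m and distance of key_d from where it was at the start of the episode above 0.0075 m)).
It fails at once if the mug, bung, wedge or punch is moved more than 15 mm or lifted (distance of any of mug, bung_1, wedge_1, punch from where it was at the start of the episode above 0.015 m).
It also fails if it takes over 53 s, if anything falls off the work surface, if the arm or the gripper's body presses on something with over 40 N, if the wrist force passes 120 N, or if a joint passes its speed limit or range.

## Robot

A 7-joint arm with a two-finger parallel gripper is mounted at the origin on a cart in front of the work surface, level with it; the furniture and walls round the work are solid. World frame = base frame: x ahead of the robot, y to its left, z up, the work surface at z = 0. Lengths are in m, angles in rad, forces in N, time in s.
With the tool pointing down it reaches from about 0.425 to 0.8 m from the base axis. Payload 8.3 kg.
Tool frame: the origin (TCP) lies on the centre line of the jaws, within the pads' length; the fingertips stand 22 mm ahead of it and the grasp point (between the pads) lies 3 mm ahead of it (tcp_to_tips is the distance from the TCP to the fingertips, in m); z points along the fingers, y is the direction in which the jaws open and shut (so a half turn about z gives the same grasp; the last joint's range is limited). The gripper opens to 85 mm and grips with 20 to 120 N. Pads are 22 mm wide; open, the fingers measure 114 mm over their backs; the gripper's body (76 mm by 85 mm) begins 54 mm behind the grasp point. The pads swing forward as they close: fully open they stand 13 mm farther back than shut.
Start: joints at [1.176, 0.383, 0.016, 1.37, -0.006, 1.388, -0.046], TCP at [0.204, -0.591, 0.253] pointing down, gripper open.
Joint ranges: [-2.95, 2.95], [-0.25, 2.06], [-1.52, 1.56], [0.18, 2.33], [-1.44, 4.58], [0.02, 2.06], [-3.01, 3.01]. Speed limits (rad/s): [2.39, 2.39, 3.01, 3.01, 3.14, 3.14, 3.14].

## Interface

Orientations are given as [roll, pitch, yaw] about the fixed x, y, z axes, in that order (R = Rz(yaw) Ry(pitch) Rx(roll)).
In Python, from bench import read_state, get_image, sign_off, tcp_to_tips gives the robot as it stands.
- The arm moves only by the tool move_arm, never from a script. Its argument "rows" is a list that holds one entry, the list of rows, each a list of 7 numbers: the shift along the tool's x, y, z in units of 25 mm (1.0 is 25 mm), then the turn, a rotation vector about the tool's x, y, z in units of 5 degrees (1.0 is 5 degrees), then the finger opening in mm, from 0 to 85.4. In form: [[[dx, dy, dz, wx, wy, wz, claw], ...]]. A call has 1 to 20 rows; each row shifts and turns the commanded pose from where the row before left it, along the tool's axes as they then stand; what a row does not reach is not made up. A row lasts 1/8 s, in which the tool goes at most 62.5 mm and 10.7 degrees, less where a joint would pass 70% of its speed; a pose out of reach is approached as far as the arm can. A call is refused whole if a number of a shift passes 1 or a number of a turn 1, either way. A call with a gripper value outside its range is refused whole. The fingers move at their own pace and stop on an object; the grip force is fixed at half the most. Time passes only in rows, so rows that do not move let the fingers close. It gives the time, the measured TCP pose, the force and the opening at its end, in the units of the state.
- read_state(): the state, without advancing time (a new reading comes with each control period).
- get_image(name): name is "scene" or "top"; returns a dict with "img" (384x512x3 uint8, red, green, blue), "fov_y" (degrees; the focal length in pixels is half the picture's height over the tangent of half this angle, whatever the lens; pixels are square), "cx", "cy" (the principal point, pixels), "rvec" (rotation vector, rad) and "tvec" (3), from world to camera coordinates, as OpenCV has them. Camera axes: x right, y down, z forward; pixel columns grow to the right and rows downward; lengths in m; the calibration is good to about 2 mm. A picture is of the moment at which its call begins. There is no depth.
- sign_off(): hands the job in, once; it reports no verdict.
The state is a dict: "time_s": time; "joint_pos": joint angles; "dq": joint speeds; "joint_efforts": joint torques, N m; "position": TCP position; "eef_rot": TCP orientation; "contact_force": force on the tool from outside, world axes, zero at the start; "ft_torque": the same for the moment, N m; "opening": finger opening in m.
Only numpy, scipy, OpenCV 4.12 (cv2) and the standard library are available. Lean on these libraries where they do the work, as an engineer would, in place of code of your own. Each camera call takes 0.05 s, during which the arm holds its last target. There are 200 camera calls.

## Working session

There is one attempt and no reset: what is moved stays moved. The work goes in short steps, Python scripts to look and compute and a tool call to move; the robot and the scene stay as the last step left them, time stands still between calls to the robot, and variables do not carry over. Pictures are saved under pics/ and viewed, about 8 in all and at most 12, crops included, and the job is handed in when it is done.

Besides the shell and the picture viewer there is one more tool, called after "Emit:" as a command line: name --argument value ..., lists and objects as JSON in quotes. move_arm: Moves the arm, as the interface text tells. Its arguments: {"type":"object","properties":{"rows":{"type":"array"}},"required":["rows"]}

```bash
mkdir -p pics; ls
cat > h.py <<'E'
import numpy as np, cv2
from bench import *
def snap(n,f):
    d=get_image(n); cv2.imwrite(f,d["img"][:,:,::-1]); 
    h=d["img"].shape[0]; fl=h/2/np.tan(np.radians(d["fov_y"])/2)
    d["K"]=np.array([[fl,0,d["cx"]],[0,fl,d["cy"]],[0,0,1]]); d["R"]=cv2.Rodrigues(np.array(d["rvec"],float))[0]; d["t"]=np.array(d["tvec"],float)
    return d
def onplane(d,uv,z):
    r=d["R"].T@np.linalg.solve(d["K"],[*uv,1]); c=-d["R"].T@d["t"]
    return c+r*(z-c[2])/r[2]
E
python3 - <<'E'
from h import *
for n in("scene","top"):
    d=snap(n,f"pics/{n}0.png"); print(n,d["fov_y"],d["cx"],d["cy"],d["rvec"],d["tvec"])
    np.savez(f"{n}.npz",**{k:d[k] for k in("K","R","t","img")})
print(read_state(),tcp_to_tips)
E
```

```text
pics
scene 50.13830544620429 249.83701344660585 193.74025415364656 [ 0.82580334 -2.64554352  0.98757171] [0.60202019 0.04269313 0.92690752]
top 44.82293515942002 249.34504923634807 192.735486117649 [ 2.10541377 -2.12088127  0.21689601] [0.34515905 0.48703991 0.81589136]
{'time_s': 0.1, 'joint_pos': array([ 1.17610688,  0.38416499,  0.0163749 ,  1.37106968, -0.00628807,
        1.38820647, -0.04648626]), 'dq': array([ 0.00028003, -0.00046633, -0.00046161, -0.00344817, -0.00023511,
       -0.00026589,  0.00129172]), 'joint_efforts': array([ 3.88924760e-03, -6.29128289e+01,  8.47905669e-01, -3.72759104e+01,
        1.68055220e-02,  1.04424221e-02,  4.48000762e-06]), 'position': array([ 0.20347786, -0.59049918,  0.2523627 ]), 'eef_rot': array([-3.13979412e+00,  3.89781478e-05,  3.31868811e-01]), 'contact_force': array([ 0.53737181, -0.11213727,  0.03891275]), 'ft_torque': array([-0.02293136,  0.0371622 , -0.03116449]), 'opening': 0.08576639841464596} 0.022
```

View pics/top0.png

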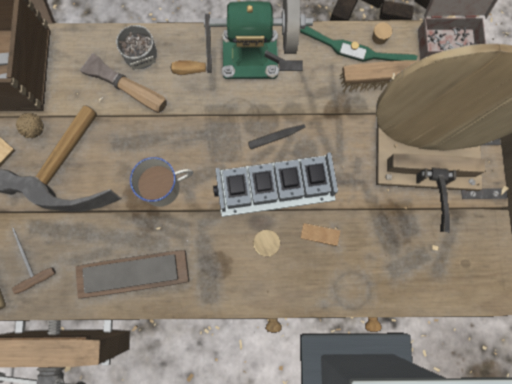

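View pics/scene0.png

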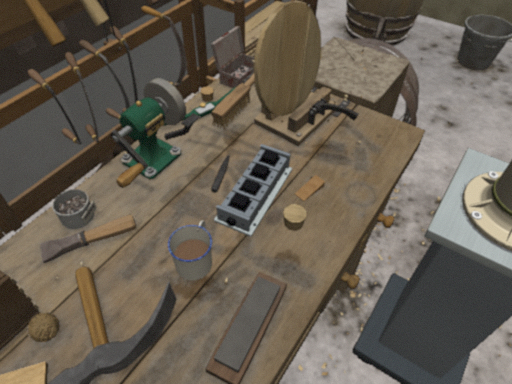

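The top view shows four keys at about (236,185), (263,181), (290,177) and (317,173), the mug at (155,180), the bung at (266,242), the wedge at (320,235) and the punch at (277,136). The board is at the right. I'll zoom in and compute positions.

Run:
```python
from h import *
d=dict(np.load("top.npz")); s=dict(np.load("scene.npz"))
for uv in[(236,185),(263,181),(290,177),(317,173)]: print(onplane(d,uv,.066).round(4))
print("cam",-d["R"].T@d["t"],-s["R"].T@s["t"])
for n,uv,z in[("mug",(155,180),.04),("bung",(266,242),.036),("wedge",(320,235),.017),("punch",(277,136),.016)]: print(n,onplane(d,uv,z).round(3))
a=cv2.resize(d["img"][145:220,205:345,::-1],None,fx=5.6,fy=5.6,interpolation=cv2.INTER_CUBIC)
cv2.imwrite("pics/c1.png",a)
```

```text
[0.501  0.3659 0.066 ]
[0.5081 0.3164 0.066 ]
[0.5153 0.2666 0.066 ]
[0.5225 0.2167 0.066 ]
cam [0.31313849 0.34177393 0.89841874] [0.17659634 0.81683988 0.72456532]
mug [0.518 0.52  0.04 ]
bung [0.399 0.311 0.036]
wedge [0.414 0.208 0.017]
punch [0.611 0.286 0.016]
```

View pics/c1.png

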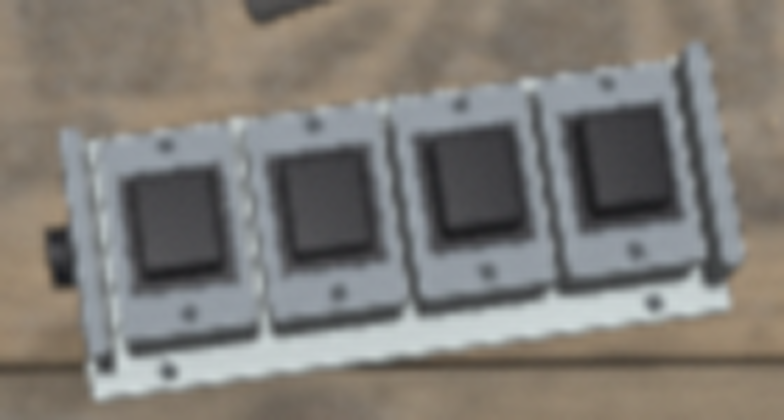

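The crop puts the key tops at image pixels (236.4,183.9), (263.2,180.7), (290,176.6) and (316.6,173). No key shows clearly lower in this view. The bank's yaw is about 0.143 rad. Next I'll close the gripper, turn it to match the row, and go round in front of the board.

Emit:
move_arm --rows '[[[0, 0, -0.36, 0, 0, 0.72, 0], [0, 0, -0.36, 0, 0, 0.72, 0], [0, 0, -0.36, 0, 0, 0.72, 0], [0.85, -0.86, 0, 0, 0, 0, 0], [0.85, -0.86, 0, 0, 0, 0, 0], [0.85, -0.86, 0, 0, 0, 0, 0], [0.85, -0.86, 0, 0, 0, 0, 0], [0.85, -0.86, 0, 0, 0, 0, 0], [0.85, -0.86, 0, 0, 0, 0, 0], [0.85, -0.86, 0, 0, 0, 0, 0], [0.85, -0.86, 0, 0, 0, 0, 0], [0.85, -0.86, 0, 0, 0, 0, 0], [0.85, -0.86, 0, 0, 0, 0, 0], [0.85, -0.86, 0, 0, 0, 0, 0], [0.85, -0.86, 0, 0, 0, 0, 0]]]'

```text
time_s: 1.98
position: [0.4195, -0.2981, 0.2799]
eef_rot: [-3.141, 0.001, 0.143]
contact_force: [0.2, 1.4, -0.3]
opening: 0.0003
```

Emit:
move_arm --rows '[[[0.2, -0.86, 0, 0, 0, 0, 0], [0.2, -0.86, 0, 0, 0, 0, 0], [0.2, -0.86, 0, 0, 0, 0, 0], [0.2, -0.86, 0, 0, 0, 0, 0], [0.2, -0.86, 0, 0, 0, 0, 0], [0.2, -0.86, 0, 0, 0, 0, 0], [0.2, -0.86, 0, 0, 0, 0, 0], [0.2, -0.86, 0, 0, 0, 0, 0], [0.2, -0.86, 0, 0, 0, 0, 0], [0.2, -0.86, 0, 0, 0, 0, 0], [0.2, -0.86, 0, 0, 0, 0, 0], [0.2, -0.86, 0, 0, 0, 0, 0], [0.2, -0.86, 0, 0, 0, 0, 0], [0.2, -0.86, 0, 0, 0, 0, 0], [0.2, -0.86, 0, 0, 0, 0, 0], [0.2, -0.86, 0, 0, 0, 0, 0]]]'

```text
time_s: 3.98
position: [0.4485, 0.053, 0.2801]
eef_rot: [3.141, 0.0, 0.142]
contact_force: [0.5, 0.7, 0.5]
opening: -0.0004
```

Emit:
move_arm --rows '[[[0.28, -0.87, 0, 0, 0, 0, 0], [0.28, -0.87, 0, 0, 0, 0, 0], [0.28, -0.87, 0, 0, 0, 0, 0], [0.28, -0.87, 0, 0, 0, 0, 0], [0.28, -0.87, 0, 0, 0, 0, 0], [0.28, -0.87, 0, 0, 0, 0, 0], [0.28, -0.87, 0, 0, 0, 0, 0], [0.28, -0.87, 0, 0, 0, 0, 0], [0.28, -0.87, 0, 0, 0, 0, 0], [0.28, -0.87, 0, 0, 0, 0, 0], [0.28, -0.87, 0, 0, 0, 0, 0], [0.28, -0.87, 0, 0, 0, 0, 0], [0.28, -0.87, 0, 0, 0, 0, 0], [0.28, -0.87, 0, 0, 0, 0, 0], [0, 0, 0, 0, 0, 0, 0]]]'

```text
time_s: 5.85
position: [0.5017, 0.3692, 0.2797]
eef_rot: [3.142, 0.001, 0.146]
contact_force: [0.5, 0.5, -0.3]
opening: 0.0002
```

Emit:
move_arm --rows '[[[0.03, 0.14, 0.9, 0, 0, 0, 0], [0, 0, 0.9, 0, 0, 0, 0], [0, 0, 0.9, 0, 0, 0, 0], [0, 0, 0.9, 0, 0, 0, 0], [0, 0, 0.9, 0, 0, 0, 0], [0, 0, 0.9, 0, 0, 0, 0], [0, 0, 0.6, 0, 0, 0, 0], [0, 0, 0.4, 0, 0, 0, 0], [0, 0, 0.3, 0, 0, 0, 0], [0, 0, 0, 0, 0, 0, 0]]]'

```text
time_s: 7.1
position: [0.5038, 0.3647, 0.1127]
eef_rot: [3.141, 0.0, 0.143]
contact_force: [-0.0, -0.3, -0.1]
opening: -0.0001
```

Run:
```python
from h import *
d=snap("scene","pics/s1.png"); e=snap("top","pics/t1.png"); s=read_state(); print(s["position"],s["contact_force"])
a=cv2.resize(d["img"][100:270,170:340,::-1],None,fx=3.5,fy=3.5,interpolation=cv2.INTER_CUBIC)
cv2.imwrite("pics/c2.png",a)
```

```text
[0.50410215 0.36512389 0.11339231] [ 0.14023962 -0.01509441 -1.20795774]
```

View pics/c2.png

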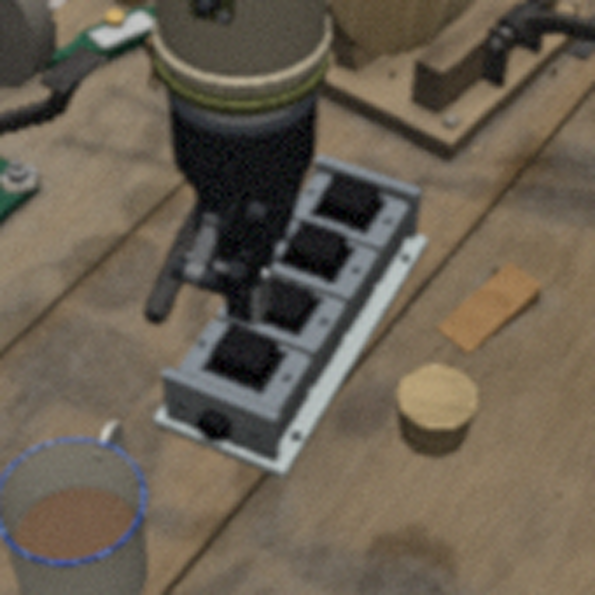

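The fingertips show near crop (250,315), above and just behind key 1 at crop (245,352). I'll check that against the projected TCP and key positions.

Run:
```python
from h import *
s=dict(np.load("scene.npz"))
r=cv2.Rodrigues(s["R"])[0]
P=np.array([[.5041,.3651,.0914],[.503,.366,.066],[.508,.3164,.066],[.5157,.2666,.066],[.5225,.217,.066],[.503,.366,.06]])
uv=cv2.projectPoints(P,r,s["t"],s["K"],None)[0][:,0]
print(((uv-[170,100])*3.5).round(1))
print(read_state()["time_s"])
```

```text
[[246.4 313.2]
 [247.4 342.9]
 [287.1 289.3]
 [320.9 237.1]
 [353.6 188.8]
 [247.4 349.3]]
7.2
```

Emit:
move_arm --rows '[[[0, 0, 0.5, 0, 0, 0, 0], [0, 0, 0.4, 0, 0, 0, 0], [0, 0, 0.16, 0, 0, 0, 0], [0, 0, 0.06, 0, 0, 0, 0], [0, 0, 0, 0, 0, 0, 0], [0, 0, 0, 0, 0, 0, 0]]]'

```text
time_s: 7.95
position: [0.5039, 0.3648, 0.0851]
eef_rot: [3.141, -0.0, 0.143]
contact_force: [-2.3, -2.7, 4.3]
opening: -0.0001
```

Key 1 gives 4.3 N at tip height 63 mm, so it is up and springy. On to key 2.

Emit:
move_arm --rows '[[[0, 0, -0.8, 0, 0, 0, 0], [-0.04, 0.65, 0, 0, 0, 0, 0], [-0.04, 0.65, 0, 0, 0, 0, 0], [-0.03, 0.64, 0, 0, 0, 0, 0], [0, 0, 0, 0, 0, 0, 0], [0, 0, 0.45, 0, 0, 0, 0], [0, 0, 0.25, 0, 0, 0, 0], [0, 0, 0.1, 0, 0, 0, 0], [0, 0, 0, 0, 0, 0, 0], [0, 0, 0, 0, 0, 0, 0]]]'

```text
time_s: 9.2
position: [0.5082, 0.3167, 0.0851]
eef_rot: [-3.141, -0.0, 0.144]
contact_force: [0.4, -0.0, 0.7]
opening: 0.0003
```

Almost no force at 63 mm, so key 2 probably sits lower. I'll creep down to touch it lightly.

Emit:
move_arm --rows '[[[0, 0, 0.08, 0, 0, 0, 0], [0, 0, 0.05, 0, 0, 0, 0], [0, 0, 0, 0, 0, 0, 0], [0, 0, 0, 0, 0, 0, 0]]]'

```text
time_s: 9.7
position: [0.5083, 0.3166, 0.082]
eef_rot: [-3.141, -0.001, 0.143]
contact_force: [-0.7, -0.8, 4.7]
opening: -0.0002
```

Key 2 is firm: 4.7 N at about 60 mm, so it looks latched. I'll lift off and tap key 3.

Emit:
move_arm --rows '[[[0, 0, -0.9, 0, 0, 0, 0], [0, 0.68, 0, 0, 0, 0, 0], [0, 0.68, 0, 0, 0, 0, 0], [0, 0.66, 0, 0, 0, 0, 0], [0, 0, 0, 0, 0, 0, 0], [0, 0, 0.45, 0, 0, 0, 0], [0, 0, 0.22, 0, 0, 0, 0], [0, 0, 0.1, 0, 0, 0, 0], [0, 0, 0, 0, 0, 0, 0], [0, 0, 0, 0, 0, 0, 0]]]'

```text
time_s: 10.95
position: [0.5149, 0.2669, 0.085]
eef_rot: [-3.141, 0.0, 0.144]
contact_force: [-3.7, -0.6, 5.8]
opening: 0.0002
```

Emit:
move_arm --rows '[[[0, 0, -0.8, 0, 0, 0, 0], [0, 0.68, 0, 0, 0, 0, 0], [0, 0.68, 0, 0, 0, 0, 0], [0, 0.66, 0, 0, 0, 0, 0], [0, 0, 0, 0, 0, 0, 0], [0, 0, 0.45, 0, 0, 0, 0], [0, 0, 0.25, 0, 0, 0, 0], [0, 0, 0.1, 0, 0, 0, 0], [0, 0, 0, 0, 0, 0, 0], [0, 0, 0, 0, 0, 0, 0]]]'

```text
time_s: 12.2
position: [0.5221, 0.217, 0.085]
eef_rot: [-3.141, 0.001, 0.144]
contact_force: [-3.9, -0.6, 5.0]
opening: 0.0001
```

Keys 3 and 4 are both up, giving 5.8 N and 5.0 N at 63 mm. I'll lift off and return above key 2.

Emit:
move_arm --rows '[[[0, 0, -0.8, 0, 0, 0, 0], [0, 0, 0, 0, 0, 0, 0], [0, -0.8, 0, 0, 0, 0, 0], [0, -0.8, 0, 0, 0, 0, 0], [0, -0.8, 0, 0, 0, 0, 0], [0, -0.8, 0, 0, 0, 0, 0], [0, -0.82, 0, 0, 0, 0, 0], [0, 0, 0, 0, 0, 0, 0], [0, 0, 0, 0, 0, 0, 0]]]'

```text
time_s: 13.32
position: [0.5083, 0.3155, 0.1046]
eef_rot: [3.141, 0.0, 0.143]
contact_force: [0.2, -0.0, -0.2]
opening: 0.0
```

Emit:
move_arm --rows '[[[0, 0, 0.5, 0, 0, 0, 0], [0, 0, 0.4, 0, 0, 0, 0], [0, 0, 0.16, 0, 0, 0, 0], [0, 0, 0.08, 0, 0, 0, 0], [0, 0, 0.03, 0, 0, 0, 0], [0, 0, 0, 0, 0, 0, 0], [0, 0, 0, 0, 0, 0, 0]]]'

```text
time_s: 14.2
position: [0.5085, 0.3148, 0.0762]
eef_rot: [3.14, -0.0, 0.142]
contact_force: [-3.7, -5.3, 10.9]
opening: 0.0001
```

Tip at 54 mm with 10.9 N, so the key is at its stop. I'll nudge slightly further, release and lift clear.

Emit:
move_arm --rows '[[[0, 0, 0.03, 0, 0, 0, 0], [0, 0, 0, 0, 0, 0, 0]]]'

```text
time_s: 14.45
position: [0.5085, 0.3149, 0.0761]
eef_rot: [3.14, -0.0, 0.142]
contact_force: [-5.9, -7.1, 17.0]
opening: 0.0002
```

Emit:
move_arm --rows '[[[0, 0, -0.3, 0, 0, 0, 0], [0, 0, -0.5, 0, 0, 0, 0], [0, 0, -0.8, 0, 0, 0, 0], [0, 0, -0.8, 0, 0, 0, 0], [0, 0, 0, 0, 0, 0, 0]]]'

```text
time_s: 15.08
position: [0.5091, 0.3169, 0.1375]
eef_rot: [-3.14, -0.004, 0.143]
contact_force: [-0.1, -0.1, -0.1]
opening: 0.0001
```

Run:
```python
from h import *
d=snap("scene","pics/s2.png"); s=read_state(); print(s["time_s"],s["position"],s["contact_force"])
o=np.load("scene.npz")["img"]
f=lambda i:cv2.resize(i[135:240,205:305,::-1],None,fx=4,fy=4,interpolation=cv2.INTER_CUBIC)
cv2.imwrite("pics/c3.png",np.hstack([f(o),f(d["img"])]))
```

```text
15.125 [0.50865637 0.3163713  0.13609445] [-0.34411145 -0.9469294  -0.89657453]
```

View pics/c3.png

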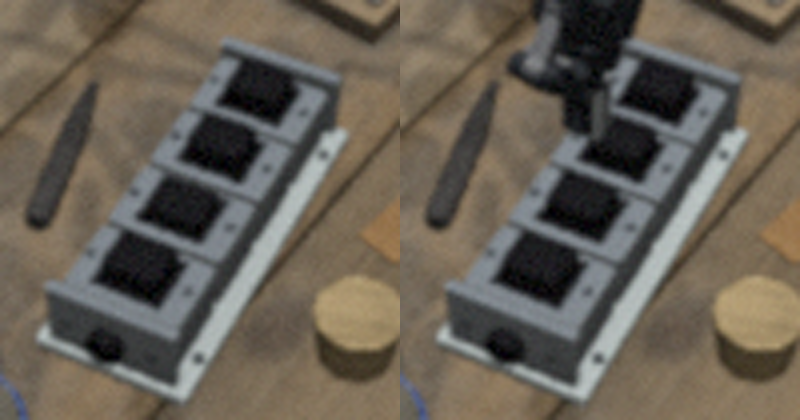

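Key 2 now shows higher, at crop row 203 against 207 before. The other objects look unmoved. I'll confirm with one light re-tap at the same height where there was no contact earlier.

Emit:
move_arm --rows '[[[0, 0, 0.8, 0, 0, 0, 0], [0, 0, 0.7, 0, 0, 0, 0], [0, 0, 0.35, 0, 0, 0, 0], [0, 0, 0.17, 0, 0, 0, 0], [0, 0, 0, 0, 0, 0, 0], [0, 0, 0, 0, 0, 0, 0]]]'

```text
time_s: 15.88
position: [0.5084, 0.3162, 0.085]
eef_rot: [-3.141, -0.001, 0.143]
contact_force: [-3.2, -2.4, 4.0]
opening: 0.0002
```

Emit:
move_arm --rows '[[[0, 0, -0.4, 0, 0, 0, 0], [0, 0, -0.8, 0, 0, 0, 0], [0, 0, -0.8, 0, 0, 0, 0], [0, 0, -0.8, 0, 0, 0, 0], [0, 0, -0.6, 0, 0, 0, 0], [0, 0, 0, 0, 0, 0, 0], [0, 0, 0, 0, 0, 0, 0], [0, 0, 0, 0, 0, 0, 0]]]'

```text
time_s: 16.88
position: [0.5078, 0.3155, 0.1684]
eef_rot: [3.141, 0.002, 0.143]
contact_force: [-0.1, -0.4, -0.1]
opening: 0.0001
```

```bash
python3 -c "
from bench import *
print(read_state()['contact_force']); print(sign_off())"
```

```text
[-0.05022825 -0.39541307 -0.12984728]
the job is handed in; nothing more can be done
None
```

The latched key was the second from the left. I pressed it home, it popped up, and I handed the job in after about 17 s of robot time.

- **Taps, left to right:** with the fingertips at about 63 mm, keys 1, 3 and 4 pushed back with 4.3, 5.8 and 5.0 N, so they were up. Key 2 gave almost nothing at 63 mm but was firm at 60 mm (4.7 N), so it was the latched one.
- **Press:** I lifted off, pushed key 2 down to its stop at 54 mm (up to 17 N) and let go.
- **Last checks:** a light re-tap of key 2 gave 4.0 N at 63 mm, which matches an up key. The picture taken after the press showed it higher, with the punch and bung unmoved. I did not compare the mug and wedge closely because they were mostly out of that crop, but the fingers never went near them. The hand then hung clear, about 80 mm above the keys, with no contact force.

No check failed or disagreed. Keys 1, 3 and 4 were each pressed only about 3 mm. I did not tap them again, but they looked up in the last picture.

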